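# Counter-hold the pump bolt behind its bracket in a water bath

### The job

The circulation pump in the end compartment of the water bath has a loose mounting bolt: swing the hasp off its catch so that the sprung cover rises, then reach down into the narrow gap between the pump's blue bracket and the end wall and take the bolt's hexagon head by two opposite flats. Hold it in a firm grip so that it cannot turn while a colleague tightens the nut on the other side, and finish while still holding it. Do not wind the bolt round on the way, and do not disturb the bottle, the beaker or the spanner on the bench.

Things in the scene. Friction and masses are not known exactly. Their poses are not given: they have to be found in the camera images.
- bath: White thermostatic water bath, fixed on the bench. Origin: underside centre of its pump compartment, z up. Compartment: open box 220 (x) x 170 (y) mm, rim 180 mm above the bench, walls 6 mm thick (inner faces at x = +-104, y = +-79 mm), floor 20 mm above the bench. Its end wall (outer face y = -85 mm) faces this body's -y. The tank with two black ring lids joins it on +y (y = 85 to 448 mm, top 184 mm above the bench, lid knobs to 214 mm).
- lid (a joint): Stainless cover of the compartment (226 x 173 x 6 mm, top 186 mm above the bench when shut), hinged along the tank's edge (y = +85 mm in the bath's frame). 0 = shut, grows as its free edge over the end wall rises; 1.75 rad = fully open, leaning over the tank. A spring hinge pushes it open with about 1 N at the free edge; only the hasp holds it down (with about 3 mm of play, so it starts near 0.02). Once freed it rises by itself to 1.75 in about 2 to 3 s and stays.
- hasp (a joint): Dark steel hasp hinged to the cover's free edge, hinge axis along the bath's x. 0 = hanging down flat along the end wall with the staple through its slot; grows as its lower end swings outward (bath -y) and up, up to 2.8 rad. It clears the staple at about 0.5 rad. Light friction keeps it where it is left.
- hasp_hinge (a point): Middle of the hasp's hinge axis, on the cover's free edge: with the cover shut at (0, -92, 186) mm in the bath's frame. Its axes are parallel to the bath's when cover and hasp are both at 0.
- hasp_tab (a point): Point to take the hasp by: centre of its lifting tab, 28 mm wide along x, 24 mm deep, 4 mm thick, that stands out from the hasp's lower end. At (0, -15, -46) mm from hasp_hinge when the hasp hangs at 0; the tab's sides can be pinched from above across x. The tab reaches 24 mm out from the hinge line, 31 mm out from the end wall. The staple is a wire loop 5 mm thick on the end wall, 12 to 34 mm above this point, reaching to 22 mm out from the wall.
- pump: Pump unit with its blue upright bracket, fixed inside the compartment, axes parallel to the bath's. Origin on the compartment's floor. The bracket is a plate 150 mm wide (x, centred) and 6 mm thick, its back face (towards the end wall) at y = -37 mm, its top edge 152 mm above the origin (172 mm above the bench). The gap between this face and the end wall's inner face is 40 to 44 mm wide and open from above; nothing else stands in it. The grey pump fills the other side.
- bolt_head (a point): Centre of the yellow-plated hexagon bolt head behind the bracket: 24 mm across flats, 10 mm thick along y, bolt axis along the pump's y, at (0, -49, 128) mm in the pump's frame, 24 mm below the bracket's top edge and 32 mm below the rim. Washers fill the 7 mm between the head and the bracket, so the head ends 17 mm from the bracket. This point turns with the bolt.
- bolt_corner (a point): The head's upper corner: 13.9 mm from bolt_head, straight above it (+z) when joint bolt is 0. Turns with the bolt.
- bolt (a joint): Turn of the bolt (head, shank and nut together) about the pump's +y axis, rad. At 0 two flats stand upright, facing the pump's +x and -x; a positive value tips the +x flat's normal downward. It starts between -0.22 and 0.22. The nut is only finger-tight: the bolt turns under about 0.06 N m, so jaws closing askew will turn it.
- bottle: White reagent bottle with red cap standing on the bench, 64 mm wide, 150 mm tall; origin at its base. Bystander: leave alone.
- beaker: Glass beaker standing on the bench, 70 mm wide, 95 mm tall; origin at its base. Bystander: leave alone.
- spanner: Steel spanner, 200 mm long, lying flat on the bench; origin under its middle, along its x. Bystander: leave alone.

How it is judged:
By the outcome, as a careful person would: the job done as asked, in the order asked, and still so for the second after the job is handed in, while the arm keeps its last pose, push and grip.
It also fails if it takes over 51 s, if anything falls off the work surface, if the arm or the gripper's body presses on something with over 40 N, if the wrist force passes 120 N, or if a joint passes its speed limit or range.

### The arm

A 6-joint arm with a two-finger parallel gripper is mounted at the origin on the work surface. World frame = base frame: x ahead of the robot, y to its left, z up, the work surface at z = 0. Lengths are in m, angles in rad, forces in N, time in s.
With the tool pointing down it reaches from about 0.3 to 0.875 m from the base axis. Payload 4.2 kg.
Tool frame: the origin (TCP) lies midway between the tips of the shut fingers; the grasp point (between the pads) lies 19 mm behind it; z points along the fingers, y is the direction in which the jaws open and shut (so a half turn about z gives the same grasp; the last joint's range is limited). The gripper opens to 85 mm and grips with 20 to 120 N. Pads are 22 mm wide; open, the fingers measure 114 mm over their backs; the gripper's body (76 mm by 85 mm) begins 54 mm behind the grasp point. The pads swing forward as they close: fully open they stand 13 mm farther back than shut.
Start: joints at [-1.351, 0.32, 1.565, -0, 1.257, -0.02], TCP at [0.137, -0.559, 0.231] pointing down, gripper open.
Joint ranges: [-3.11, 3.11], [-0.84, 2.01], [0.21, 2.61], [-1.34, 4.49], [0.05, 2.63], [-2.56, 2.56]. Speed limits (rad/s): [2.57, 2.57, 3.14, 3.14, 3.14, 3.14].

### API

Orientations are given as [roll, pitch, yaw] about the fixed x, y, z axes, in that order (R = Rz(yaw) Ry(pitch) Rx(roll)).
In Python, from plant import r, get_image, camera_info, close_job gives the robot as it stands.
- The arm moves only by the tool servo_tool, never from a script. Its argument "moves" is a list of rows, each a list of 7 numbers: the shift along the tool's x, y, z in mm, then the turn, a rotation vector about the tool's x, y, z in rad, then the finger opening in mm, from 0 to 85.4. In form: [[tx, ty, tz, rx, ry, rz, hand], ...]. A call has 1 to 8 rows; each row shifts and turns the pose as measured when the row begins, along the tool's axes as they then stand; what a row does not reach is not made up. A row lasts 1/12 s, in which the tool goes at most 41.7 mm and 7.16 degrees, less where a joint would pass 70% of its speed; a pose out of reach is approached as far as the arm can. A call is refused whole if a number of a shift passes 41.7 or a number of a turn 0.125, either way. A call with a gripper value outside its range is refused whole. The fingers move at their own pace and stop on an object; "newtons" is the grip in N (left out, the last holds). Time passes only in rows, so rows that do not move let the fingers close. It gives the time, the measured TCP pose, the force and the opening at its end, in the units of the state.
- r.get_state(): the state, without advancing time (a new reading comes with each control period).
- get_image(name): name is "scene" or "top" or "wrist"; returns (picture, depth): 480x640x3 uint8, red, green, blue; 480x640 float32, m along the optical axis (not along the pixel's ray), 0 where there is no reading.
- camera_info(name): a dict with "K" (3x3 intrinsics, pixels), "rvec" (rotation vector, rad) and "tvec" (3), from world to camera coordinates, as OpenCV has them. Camera axes: x right, y down, z forward; pixel columns grow to the right and rows downward; lengths in m; the calibration is good to about 2 mm. A picture is of the moment at which its call begins: read the wrist's pose just before it. camera_info takes no time and is no camera call; for the wrist camera it gives the pose at the moment of the call.
- close_job(): hands the job in, once; it reports no verdict.
The state is a dict: "clock": time; "qpos": joint angles; "joint_vel": joint speeds; "joint_torque": joint torques, N m; "position": TCP position; "eef_rot": TCP orientation; "ft_force": force on the tool from outside, world axes, zero at the start; "wrist_torque": the same for the moment, N m; "width": finger opening in m.
Only numpy, scipy, OpenCV 4.12 (cv2) and the standard library are available. Lean on these libraries where they do the work, as an engineer would, in place of code of your own. Each camera call takes 0.05 s, during which the arm holds its last target.

## Working session

There is one attempt and no reset: what is moved stays moved. The work goes in short steps, Python scripts to look and compute and a tool call to move; the robot and the scene stay as the last step left them, time stands still between calls to the robot, and variables do not carry over. Pictures are saved under pics/ and viewed, and the job is handed in when it is done.

Besides the shell and the picture viewer there is one more tool, called after "Emit:" as name(argument=value, ...), one argument or row to a line, values as JSON. servo_tool: Moves the arm, as the interface text tells. Its arguments: {"type":"object","properties":{"moves":{"type":"array","items":{"type":"array","items":{"type":"number"}}},"newtons":{"type":"number"}},"required":["moves"]}

```bash
ls; mkdir -p pics; python3 - <<'E'
from plant import r,get_image,camera_info
import cv2,numpy as np
print(r.get_state())
for n in ["scene","top","wrist"]:
    ci=camera_info(n); print(n,ci)
    p,d=get_image(n); cv2.imwrite(f"pics/{n}0.png",p[:,:,::-1]); np.save(f"pics/{n}0.npy",d)
E
```

```text
pics
{'clock': 0.0, 'qpos': array([-1.35102487e+00,  3.20296161e-01,  1.56564764e+00,  2.45165336e-05,
        1.25736983e+00, -2.00254332e-02]), 'joint_vel': array([ 0.000874  ,  0.00052997,  0.00040215, -0.00151305,  0.00243376,
       -0.00053542]), 'joint_torque': array([ 6.21070649e-04, -4.15510976e+01, -2.34162962e+01,  1.49399375e-04,
        8.07188277e-03,  9.46804960e-06]), 'position': array([ 0.13646042, -0.55810588,  0.23049198]), 'eef_rot': array([-3.13987249e+00, -5.77653914e-05,  2.39789260e-01]), 'ft_force': array([ 0.59472759, -0.32680935, -0.36099413]), 'wrist_torque': array([0.01952717, 0.03398586, 0.01422145]), 'width': 0.0854538229199149}
scene {'K': array([[517.38854665,   0.        , 327.93161999],
       [  0.        , 517.38854665, 243.17866774],
       [  0.        ,   0.        ,   1.        ]]), 'rvec': array([ 2.1957285 ,  0.94435267, -0.36822422]), 'tvec': array([-0.24095897, -0.25903932,  1.57373868])}
top {'K': array([[540.28008452,   0.        , 317.5228782 ],
       [  0.        , 540.28008452, 243.05001776],
       [  0.        ,   0.        ,   1.        ]]), 'rvec': array([ 2.10992416, -2.09845204,  0.22467261]), 'tvec': array([-0.17767195,  0.53173096,  1.08004283])}
wrist {'K': array([[364.27794537,   0.        , 311.60335178],
       [  0.        , 364.27794537, 236.03017448],
       [  0.        ,   0.        ,   1.        ]]), 'rvec': array([-2.27469945,  1.78401986,  0.27524805]), 'tvec': array([-0.5750691 , -0.04032575,  0.37916596])}
```

View pics/scene0.png

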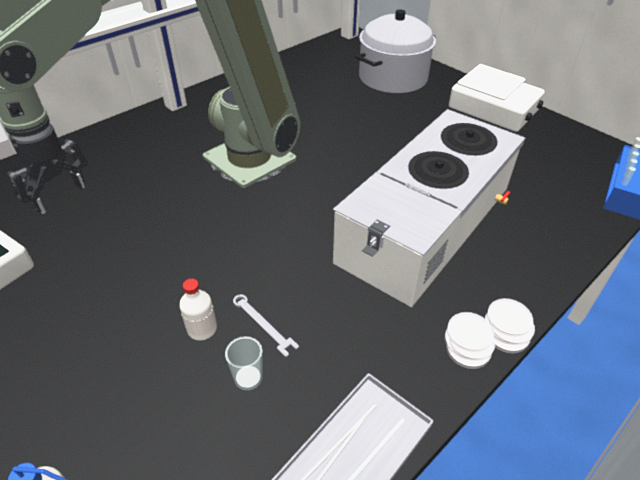

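View pics/top0.png

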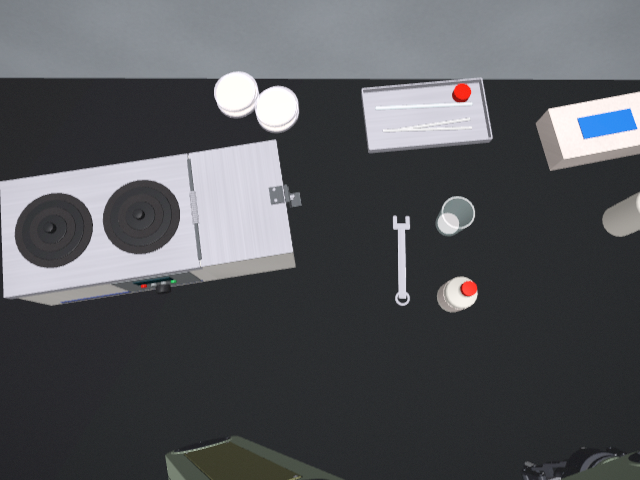

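View pics/wrist0.png

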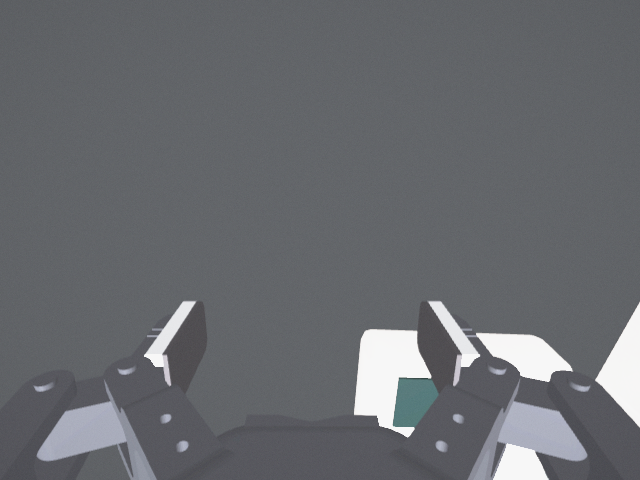

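The scene and top views show the bath at the upper left with its hasp at top-image (280,195) and the tab at about (294,199). The bottle is at (458,292), the beaker at (455,215) and the spanner at (402,260). Next I'll measure the bath pose.

```bash
cat > h.py <<'E'
import numpy as np,cv2
from scipy.spatial.transform import Rotation as R
def cam(ci):
    return ci["K"],R.from_rotvec(np.ravel(ci["rvec"])).as_matrix(),np.ravel(ci["tvec"])
def cloud(ci,d):
    K,Rm,t=cam(ci); v,u=np.mgrid[0:480,0:640]
    P=np.stack([(u-K[0,2])/K[0,0]*d,(v-K[1,2])/K[1,1]*d,d],-1)
    W=(P-t)@Rm; W[d==0]=np.nan; return W
def proj(ci,X):
    K,Rm,t=cam(ci); p=(np.atleast_2d(X)@Rm.T+t)@K.T; return p[:,:2]/p[:,2:]
E
python3 - <<'E'
from h import *
from plant import camera_info
for n in ["top","scene"]:
    ci=camera_info(n); W=cloud(ci,np.load(f"pics/{n}0.npy")); np.save(f"pics/{n}W.npy",W)
    if n=="top":
        for p in [(193,156),(274,142),(293,266),(203,279),(280,195),(294,199),(250,200),(30,180),(400,280),(458,292),(455,215)]:
            print(p,W[p[1],p[0]].round(4))
    z=W[:,:,2]
    m=(z>0.16)&(z<0.2)&(W[:,:,0]>0.2)&(W[:,:,0]<0.95)&(W[:,:,1]>-0.45)&(W[:,:,1]<0.6)
    m=cv2.morphologyEx(m.astype(np.uint8),cv2.MORPH_OPEN,np.ones((5,5)))
    k,l,s,c=cv2.connectedComponentsWithStats(m)
    for i in range(1,k):
        if s[i,4]>1500:
            pts=W[l==i]; 
            rect=cv2.minAreaRect(pts[:,:2].astype(np.float32)); print(n,s[i],rect,cv2.boxPoints(rect).round(4).tolist(),np.median(pts[:,2]))
E
```

```text
(193, 156) [0.6753 0.0662 0.1866]
(274, 142) [ 0.704  -0.0899  0.1885]
(293, 266) [ 0.4892 -0.1222  0.0247]
(203, 279) [0.4574 0.0661 0.0423]
(280, 195) [ 0.595  -0.1042  0.1938]
(294, 199) [ 0.5986 -0.1289  0.1572]
(250, 200) [ 0.5874 -0.0469  0.1858]
(30, 180) [0.6267 0.3786 0.182 ]
(400, 280) [ 0.4628 -0.3538  0.0068]
(458, 292) [ 0.4226 -0.4491  0.1204]
(455, 215) [ 0.6093 -0.4799  0.0073]
top [    0   141   293   158 33002] ((0.5559031963348389, 0.14963316917419434), (0.22886687517166138, 0.5484721660614014), 9.30129623413086) [[0.3986999988555908, 0.4018000066280365], [0.48730000853538513, -0.13950000703334808], [0.7131999731063843, -0.10249999910593033], [0.6244999766349792, 0.43880000710487366]] 0.18582907989040826
scene [  334   111   189   151 14127] ((0.5584736466407776, 0.14991025626659393), (0.22893540561199188, 0.5527744889259338), 9.339625358581543) [[0.40070000290870667, 0.4041000008583069], [0.4903999865055084, -0.14139999449253082], [0.7163000106811523, -0.10419999808073044], [0.6266000270843506, 0.44119998812675476]] 0.18677676854068712
```

```bash
python3 - <<'E'
from h import *
from plant import camera_info,r
from scipy.optimize import least_squares
s=r.get_state(); T=R.from_euler("xyz",s["eef_rot"]).as_matrix()
K,Rm,t=cam(camera_info("wrist")); c=-Rm.T@t
print("cam in tool",T.T@(c-s["position"]),"cam axes in tool\n",(T.T@Rm.T).round(3))
for n in ["top","scene"]:
    W=np.load(f"pics/{n}W.npy"); z=W[:,:,2]
    m=(z>0.178)&(z<0.192)&(W[:,:,0]>0.2)&(W[:,:,0]<0.95)&(W[:,:,1]>-0.45)&(W[:,:,1]<0.6)
    P=W[m][:,:2]; th=np.deg2rad(9.3)
    for it in range(3):
        ex=np.array([np.cos(th),np.sin(th)]);ey=np.array([-ex[1],ex[0]])
        a=P@ex;b=P@ey
        # side edges per b-bin, end edge per a-bin
        bb=np.arange(np.percentile(b,2)+.01,np.percentile(b,98)-.01,.01)
        lo=[];hi=[]
        for x in bb:
            q=a[(abs(b-x)<.005)]; lo.append(q.min());hi.append(q.max())
        p1=np.polyfit(bb,lo,1);p2=np.polyfit(bb,hi,1)
        lo=np.array(lo);hi=np.array(hi)
        r1=abs(lo-np.median(lo))<.006;r2=abs(hi-np.median(hi))<.006
        p1=np.polyfit(bb[r1],lo[r1],1);p2=np.polyfit(bb[r2],hi[r2],1)
        th-= (p1[0]+p2[0])/2
    ac=(np.median(lo)+np.median(hi))/2
    aa=np.concatenate([np.arange(ac-.1,ac-.03,.005),np.arange(ac+.03,ac+.1,.005)])
    e0=[b[abs(a-x)<.003].min() for x in aa]; e1=[b[abs(a-x)<.003].max() for x in aa]
    e0=np.median(e0);e1=np.median(e1)
    print(n,"yaw",np.rad2deg(th),p1[0],p2[0],"w",np.median(hi)-np.median(lo),"len",e1-e0)
    bo=(e0+.088+e1-.448)/2
    print("origin",ac*ex+bo*ey)
E
```

```text
cam in tool [ 0.07530551  0.00089225 -0.14229154] cam axes in tool
 [[ 0.001 -0.954 -0.299]
 [ 1.     0.001  0.   ]
 [ 0.    -0.299  0.954]]
top yaw 9.306920265617885 -0.0010420437684285002 0.0010420437320886164 w 0.2263171836687915 len 0.5368114052779484
origin [ 0.58370168 -0.0240295 ]
scene yaw 9.319205444231017 0.0006536064980225552 -0.0006535595585148954 w 0.2252740682829319 len 0.5369424293210421
origin [ 0.5879726  -0.02327871]
```

```bash
cat >> h.py <<'E'
TH=np.deg2rad(9.31); B0=np.array([.586,-.0237,0]); RB=R.from_euler("z",TH).as_matrix()
def b2w(p): return B0+RB@(np.array(p)/1000)
def w2b(p): return RB.T@(np.array(p)-B0)*1000
def toolR(alpha,beta=0):
    """tool y=bath x; alpha leans body to -y (fingers point to +y); beta: rotate about bath +y"""
    base=np.array([[0,1,0],[1,0,0],[0,0,-1]],float)  # columns tool x=bath y, tool y=bath x, z down
    return RB@R.from_euler("y",beta).as_matrix()@R.from_euler("x",alpha).as_matrix()@base
def plan(p,Rt,hand,step=40,ang=.12,n=None):
    from plant import r
    s=r.get_state(); p0=np.array(s["position"]); R0=R.from_euler("xyz",s["eef_rot"]).as_matrix()
    rv=R.from_matrix(R0.T@Rt).as_rotvec(); d=(np.array(p)-p0)*1000
    n=n or int(np.ceil(max(np.linalg.norm(d)/step,np.abs(rv).max()/ang,np.linalg.norm(rv)/.124,1)))
    print("from",w2b(p0).round(1),"bath; n",n,"dist",np.linalg.norm(d).round(1),"rv",rv.round(3))
    for i in range(n):
        Ri=R0@R.from_rotvec(rv*i/n).as_matrix()
        t=Ri.T@(d/n); print([*(t.round(1)+0).tolist(),*((rv/n).round(3)+0).tolist(),hand])
def stat():
    from plant import r
    s=r.get_state(); Rt=RB.T@R.from_euler("xyz",s["eef_rot"]).as_matrix()
    print("t",round(s["clock"],2),"tcp bath",w2b(s["position"]).round(1),"F",(RB.T@s["ft_force"]).round(1),"w",s["width"]*1000,"\n",Rt.round(3))
E
python3 - <<'E'
from h import *
print(b2w([0,-107,143]),b2w([0,-55,148]))
stat()
Rt=toolR(np.deg2rad(35)); print(Rt[:,2], RB.T@Rt)
plan(b2w([0,-107,143])-Rt[:,2]*.13+np.array([0,0,0.03]),Rt,85)
E
```

```text
[ 0.60331004 -0.12929054  0.143     ] [ 0.59489768 -0.07797551  0.148     ]
t 0.15 tcp bath [-530.1 -454.7  230.7] F [ 0.6  0.5 -0. ] w 85.14107558852615 
 [[ 0.997  0.077 -0.   ]
 [ 0.077 -0.997  0.001]
 [ 0.    -0.001 -1.   ]]
[-0.09279093  0.566021   -0.81915204] [[-3.84000003e-18  1.00000000e+00  1.20981689e-17]
 [ 8.19152044e-01  1.02516077e-17  5.73576436e-01]
 [ 5.73576436e-01  0.00000000e+00 -8.19152044e-01]]
from [-530.1 -454.7  230.7] bath; n 15 dist 598.3 rv [ 0.454  0.491 -1.443]
[36.6, -15.4, -3.2, 0.03, 0.033, -0.096, 85]
[38.0, -11.9, -1.6, 0.03, 0.033, -0.096, 85]
[39.0, -8.2, 0.0, 0.03, 0.033, -0.096, 85]
[39.6, -4.4, 1.4, 0.03, 0.033, -0.096, 85]
[39.8, -0.5, 2.8, 0.03, 0.033, -0.096, 85]
[39.5, 3.4, 4.1, 0.03, 0.033, -0.096, 85]
[38.9, 7.3, 5.2, 0.03, 0.033, -0.096, 85]
[37.8, 11.2, 6.2, 0.03, 0.033, -0.096, 85]
[36.3, 14.9, 7.0, 0.03, 0.033, -0.096, 85]
[34.5, 18.6, 7.6, 0.03, 0.033, -0.096, 85]
[32.2, 22.0, 8.1, 0.03, 0.033, -0.096, 85]
[29.7, 25.3, 8.4, 0.03, 0.033, -0.096, 85]
[26.8, 28.2, 8.5, 0.03, 0.033, -0.096, 85]
[23.7, 30.9, 8.5, 0.03, 0.033, -0.096, 85]
[20.4, 33.3, 8.2, 0.03, 0.033, -0.096, 85]
```

Emit:
servo_tool(
  moves=[
    [36.6, -15.4, -4, 0.03, 0.033, -0.096, 85],
    [38, -12, -2, 0.03, 0.033, -0.096, 85],
    [39, -8, 0, 0.03, 0.033, -0.096, 85],
    [39.6, -4.4, 1.4, 0.03, 0.033, -0.096, 85],
    [39.8, -0.5, 2.8, 0.03, 0.033, -0.096, 85],
    [39.5, 3.4, 4, 0.03, 0.033, -0.096, 85],
    [39, 7.3, 5.2, 0.03, 0.033, -0.096, 85],
    [37.8, 11.2, 6.2, 0.03, 0.033, -0.096, 85],
  ],
)

```text
clock: 0.82
position: [0.3935, -0.3608, 0.2585]
eef_rot: [-3.013, -0.342, 1.017]
ft_force: [0.4, -1.5, 0.2]
width: 0.0846
```

```bash
python3 - <<'E'
from h import *
stat()
Rt=toolR(np.deg2rad(35))
plan(b2w([0,-107,143])-Rt[:,2]*.13+np.array([0,0,0.03]),Rt,85)
E
```

```text
t 0.82 tcp bath [-244.5 -301.5  258.5] F [ 0.2 -1.5  0.2] w 84.63589195138736 
 [[ 0.618  0.777  0.121]
 [ 0.711 -0.618  0.335]
 [ 0.335 -0.121 -0.934]]
from [-244.5 -301.5  258.5] bath; n 7 dist 273.2 rv [ 0.205  0.215 -0.651]
[34.8, 16.2, 7.2, 0.029, 0.031, -0.093, 85]
[32.9, 19.5, 7.7, 0.029, 0.031, -0.093, 85]
[30.7, 22.7, 8.1, 0.029, 0.031, -0.093, 85]
[28.2, 25.7, 8.2, 0.029, 0.031, -0.093, 85]
[25.4, 28.4, 8.3, 0.029, 0.031, -0.093, 85]
[22.4, 30.9, 8.1, 0.029, 0.031, -0.093, 85]
[19.2, 33.1, 7.8, 0.029, 0.031, -0.093, 85]
```

Tracking is good, so I'll continue.

Emit:
servo_tool(
  moves=[
    [34.8, 16.2, 7.2, 0.029, 0.031, -0.093, 85],
    [33, 19.5, 7.7, 0.029, 0.031, -0.093, 85],
    [30.7, 22.7, 8, 0.029, 0.031, -0.093, 85],
    [28.2, 25.7, 8.2, 0.029, 0.031, -0.093, 85],
    [25.4, 28.4, 8.3, 0.029, 0.031, -0.093, 85],
    [22.4, 31, 8, 0.029, 0.031, -0.093, 85],
    [19.2, 33, 7.8, 0.029, 0.031, -0.093, 85],
    [0, 0, 0, 0, 0, 0, 85],
  ],
)

```text
clock: 1.48
position: [0.6262, -0.1864, 0.2787]
eef_rot: [3.126, -0.627, 1.781]
ft_force: [-1.8, 0.2, -0.7]
width: 0.0851
```

```bash
python3 - <<'E'
from h import *
from plant import *
stat()
ci=camera_info("wrist"); p,d=get_image("wrist"); cv2.imwrite("pics/w1.png",p[:,:,::-1]); np.save("pics/w1.npy",cloud(ci,d))
print(proj(ci,[b2w([0,-107,143]),b2w([0,-92,189])]))
E
```

```text
t 1.48 tcp bath [  13.3 -167.1  278.7] F [-1.7  0.4 -0.7] w 85.08221796195858 
 [[-0.038  0.999 -0.012]
 [ 0.809  0.038  0.586]
 [ 0.586  0.013 -0.81 ]]
[[297.90803834 253.88061984]
 [297.45806606 217.25413128]]
```

View pics/w1.png

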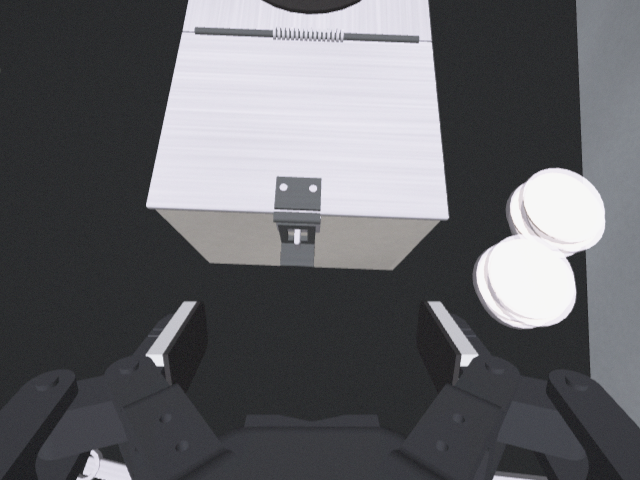

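The wrist picture shows the hasp leaf at about (297,215–245), the staple at (297,236) and the tab at (297,257), with the open jaws on either side. The prediction agrees, so next I'll measure the tab in the depth image.

```bash
python3 - <<'E'
from h import *
W=np.load("pics/w1.npy")
B=((W-B0)@RB)*1000
for v in range(176,272,5): print(v,B[v,297].round(1))
for v in (225,240,250,256,260):
    row=B[v,268:330]; print(v,[f"{a:.0f}/{b:.0f}/{c:.0f}" for a,b,c in row[::3]])
E
```

```text
176 [ -2.1 -57.6 187.9]
181 [ -1.7 -64.  192.2]
186 [ -1.5 -68.  191.8]
191 [ -1.3 -72.2 192. ]
196 [ -1.  -76.5 192.5]
201 [ -0.9 -79.8 190.8]
206 [ -0.6 -84.7 192.9]
211 [ -0.6 -86.9 188.6]
216 [ -0.2 -92.5 192.7]
221 [-1.000e-01 -9.570e+01  1.909e+02]
226 [-1.000e-01 -9.780e+01  1.861e+02]
231 [ -0.6 -96.4 170.9]
236 [  -0.3 -100.8  171.8]
241 [  -0.2 -104.6  171.1]
246 [  -0.2 -107.2  166.2]
251 [  -0.8 -105.   144.8]
256 [  -0.6 -109.5  145.3]
261 [  -0.3 -113.9  145.7]
266 [nan nan nan]
271 [ -5.5 -88.5  -1.3]
225 ['-26/-85/152', '-23/-86/153', '-21/-85/152', '-17/-89/162', '-13/-98/187', '-10/-98/187', '-8/-98/188', '-6/-97/186', '-4/-97/187', '-2/-98/187', '1/-97/187', '3/-97/187', '5/-97/186', '7/-97/187', '9/-97/188', '12/-97/187', '14/-88/164', '16/-88/165', '19/-85/157', '22/-86/159', '24/-86/159']
240 ['-30/-86/111', '-27/-86/111', '-24/-86/113', '-21/-86/113', '-18/-86/114', '-12/-99/154', '-10/-99/154', '-7/-99/154', '-5/-98/153', '-2/-104/171', '1/-104/172', '2/-98/153', '5/-97/152', '7/-98/154', '10/-98/156', '12/-98/156', '15/-86/118', '18/-86/118', '21/-86/118', '2
[... 237 characters left out ...]
0/-104/145', '13/-104/145', '16/-86/84', '19/-86/85', '22/-86/85', '25/-86/85', '28/-86/86']
256 ['-36/-86/55', '-33/-86/54', '-29/-86/54', '-26/-86/56', '-23/-85/55', '-12/-110/146', '-10/-110/144', '-7/-110/146', '-5/-110/145', '-2/-110/146', '0/-109/145', '3/-109/144', '5/-109/145', '8/-109/146', '10/-109/147', '13/-109/145', '16/-86/63', '20/-85/61', '23/-86/62', '26/-86/64', '29/-85/63']
260 ['-38/-86/37', '-34/-86/37', '-31/-86/37', '-27/-86/39', '-14/-114/146', '-12/-114/146', '-10/-113/145', '-7/-113/144', '-5/-113/145', '-2/-113/146', '0/-113/146', '3/-113/146', '5/-113/146', '8/-113/146', '10/-112/145', '13/-112/145', '17/-86/44', '20/-85/44', '23/-86/46', '27/-86/47', '30/-86/47']
```

```bash
python3 - <<'E'
from h import *
Rt=toolR(np.deg2rad(35))
plan(b2w([0,-110,143])+Rt[:,2]*.014,Rt,60,step=25)
E
```

```text
from [  10.8 -168.5  278.7] bath; n 7 dist 161.9 rv [-0.013 -0.014  0.034]
[-4.6, -1.4, 22.6, -0.002, -0.002, 0.005, 60]
[-4.5, -1.4, 22.6, -0.002, -0.002, 0.005, 60]
[-4.5, -1.4, 22.6, -0.002, -0.002, 0.005, 60]
[-4.4, -1.5, 22.6, -0.002, -0.002, 0.005, 60]
[-4.4, -1.5, 22.7, -0.002, -0.002, 0.005, 60]
[-4.4, -1.5, 22.7, -0.002, -0.002, 0.005, 60]
[-4.3, -1.5, 22.7, -0.002, -0.002, 0.005, 60]
```

Emit:
servo_tool(
  moves=[
    [-4.5, -1.5, 22.6, -0.002, -0.002, 0.005, 60],
    [-4.5, -1.5, 22.6, -0.002, -0.002, 0.005, 60],
    [-4.5, -1.5, 22.6, -0.002, -0.002, 0.005, 60],
    [-4.4, -1.5, 22.6, -0.002, -0.002, 0.005, 60],
    [-4.4, -1.5, 22.6, -0.002, -0.002, 0.005, 60],
    [0, 0, 0, 0, 0, 0, 60],
    [0, 0, 0, 0, 0, 0, 60],
  ],
)

```text
clock: 2.12
position: [0.6038, -0.1454, 0.1686]
eef_rot: [-3.138, -0.609, 1.733]
ft_force: [0.9, -0.7, 0.6]
width: 0.0604
```

```bash
python3 - <<'E'
from h import *
stat()
Rt=toolR(np.deg2rad(35))
plan(b2w([0,-110,143])+Rt[:,2]*.014,Rt,60,step=15)
E
```

```text
t 2.12 tcp bath [  -2.1 -122.9  168.6] F [ 0.8 -0.9  0.6] w 60.43843212322782 
 [[ 0.001  1.    -0.003]
 [ 0.82   0.001  0.572]
 [ 0.572 -0.003 -0.82 ]]
from [  -2.1 -122.9  168.6] bath; n 3 dist 42.6 rv [-0.003  0.002 -0.001]
[-1.3, 0.8, 14.1, -0.001, 0.001, 0.0, 60]
[-1.3, 0.7, 14.1, -0.001, 0.001, 0.0, 60]
[-1.3, 0.7, 14.1, -0.001, 0.001, 0.0, 60]
```

Emit:
servo_tool(
  moves=[
    [-1.3, 0.9, 14, 0, 0, 0, 60],
    [-1.3, 0.9, 14, 0, 0, 0, 60],
    [-1.3, 0.9, 14, 0, 0, 0, 60],
    [0, 0, 0, 0, 0, 0, 40],
    [0, 0, 0, 0, 0, 0, 32],
    [0, 0, 0, 0, 0, 0, 20],
    [0, 0, 0, 0, 0, 0, 20],
    [0, 0, 0, 0, 0, 0, 20],
  ],
  newtons=25,
)

```text
clock: 2.78
position: [0.6044, -0.1322, 0.1391]
eef_rot: [3.136, -0.6, 1.732]
ft_force: [-0.5, 3.3, -5.5]
width: 0.0267
```

```bash
python3 - <<'E'
from h import *
from plant import *
stat()
p,d=get_image("wrist"); cv2.imwrite("pics/w2.png",p[:,:,::-1])
E
```

```text
t 2.78 tcp bath [   0.6 -110.1  139.1] F [ 0.1  3.4 -5.5] w 26.652370226570625 
 [[ 0.001  1.     0.007]
 [ 0.825 -0.005  0.565]
 [ 0.565  0.005 -0.825]]
```

View pics/w2.png

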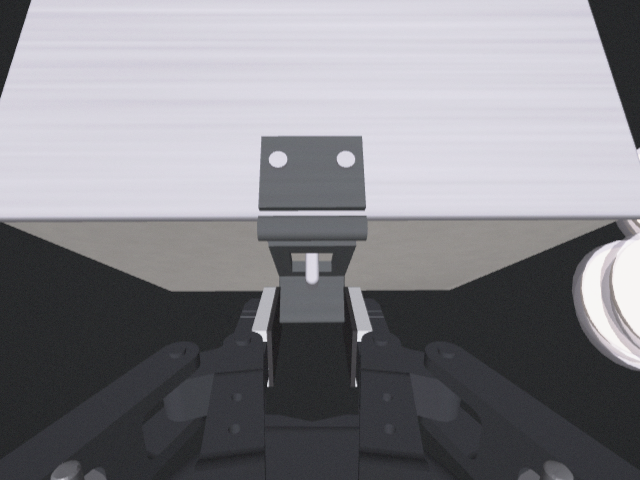

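Both pads lie along the tab's sides, with the tips at about (268,290) and (355,290) and the tab between them, and the fingers stopped at 26.7 mm. Next I'll swing the tab outward on its arc.

Emit:
servo_tool(
  moves=[
    [-3.5, 0, -4.5, 0, 0, 0, 15],
    [-3, 0, -6, 0, 0, 0, 15],
    [-2.5, 0, -7, 0, 0, 0, 15],
    [-0.5, 0, -7.5, 0, 0, 0, 15],
    [0, 0, -7.5, 0, 0, 0, 15],
    [1, 0, -7.5, 0, 0, 0, 15],
    [1, 0, -7, 0, 0, 0, 15],
    [0, 0, 0, 0, 0, 0, 15],
  ],
  newtons=30,
)

```text
clock: 3.5
position: [0.6085, -0.1561, 0.1805]
eef_rot: [3.137, -0.626, 1.738]
ft_force: [-2.1, 3.5, 0.7]
width: 0.0258
```

```bash
python3 - <<'E'
from h import *
from plant import *
stat()
p,d=get_image("wrist"); cv2.imwrite("pics/w3.png",p[:,:,::-1])
E
```

```text
t 3.5 tcp bath [   0.7 -134.2  180.5] F [-1.5  3.8  0.7] w 25.834603422280804 
 [[-0.004  1.     0.002]
 [ 0.81   0.002  0.586]
 [ 0.586  0.003 -0.81 ]]
```

View pics/w3.png

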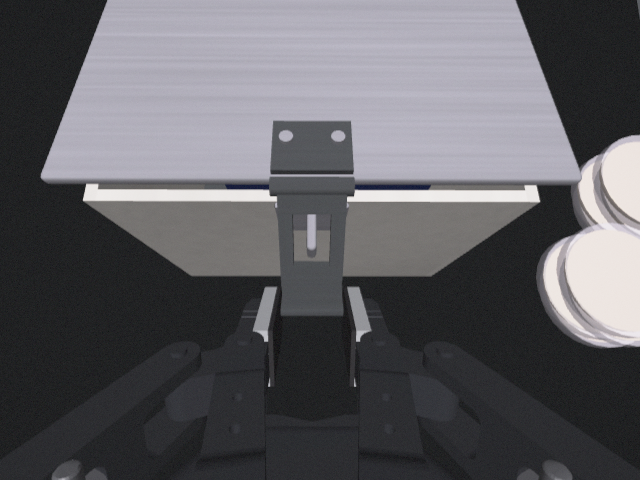

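The cover's edge has risen off the rim, with the blue bracket showing at (250,187). The staple at (312,230) now sits behind the slot. I'll swing the hasp a little more, then let go and retreat.

Emit:
servo_tool(
  moves=[
    [-4, 0, -8, 0, 0, 0, 15],
    [-4, 0, -8, 0, 0, 0, 15],
    [-2, 0, -4, 0, 0, 0, 15],
    [0, 0, 0, 0, 0, 0, 60],
    [0, 0, -4, 0, 0, 0, 60],
    [0, 0, -25, 0, 0, 0, 60],
    [0, 0, -35, 0, 0, 0, 60],
    [-20, 0, -30, 0, 0, 0, 60],
  ],
)

```text
clock: 4.22
position: [0.6223, -0.2341, 0.2602]
eef_rot: [3.14, -0.655, 1.748]
ft_force: [0.8, -0.6, 0.3]
width: 0.06
```

```bash
python3 - <<'E'
from h import *
from plant import *
stat()
p,d=get_image("wrist"); cv2.imwrite("pics/w4.png",p[:,:,::-1])
p,d=get_image("scene"); cv2.imwrite("pics/s4.png",p[:,:,::-1])
E
```

```text
t 4.22 tcp bath [   1.8 -213.5  260.2] F [ 0.7 -0.7  0.3] w 59.99122794547987 
 [[-0.012  1.    -0.008]
 [ 0.793  0.014  0.609]
 [ 0.609  0.001 -0.793]]
```

View pics/w4.png

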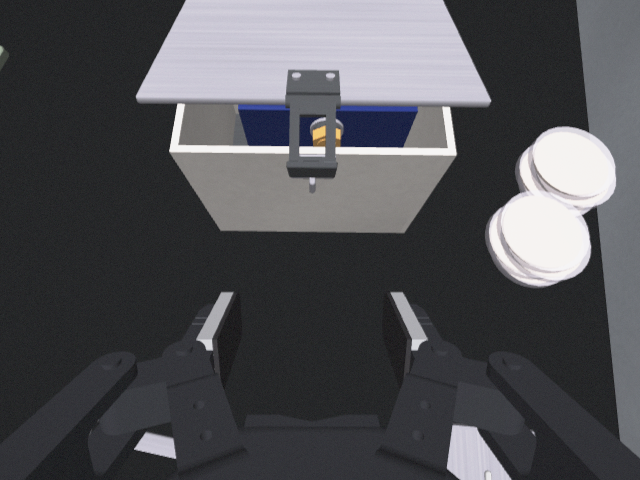

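View pics/s4.png

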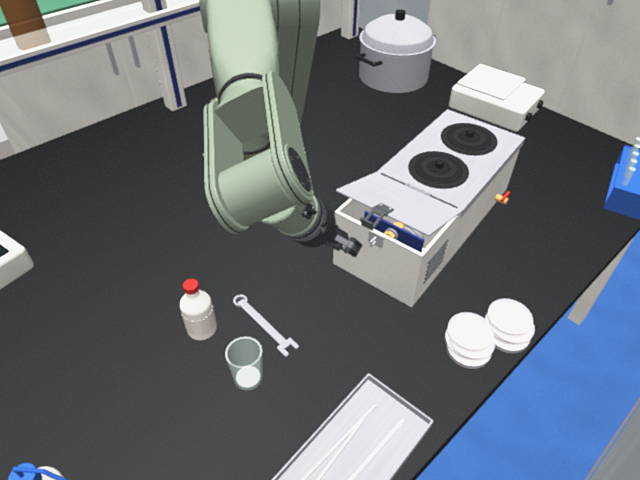

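The cover is rising with its hasp sticking out. The blue bracket and the yellow bolt at about (325,135) are visible. I'll wait here, clear of it, until the cover is fully open.

Emit:
servo_tool(
  moves=[
    [0, 0, 0, 0, 0, 0, 60],
    [0, 0, 0, 0, 0, 0, 60],
    [0, 0, 0, 0, 0, 0, 60],
    [0, 0, 0, 0, 0, 0, 60],
    [0, 0, 0, 0, 0, 0, 60],
    [0, 0, 0, 0, 0, 0, 60],
    [0, 0, 0, 0, 0, 0, 60],
    [0, 0, 0, 0, 0, 0, 60],
  ],
)

```text
clock: 4.98
position: [0.6227, -0.2401, 0.2568]
eef_rot: [3.14, -0.649, 1.74]
ft_force: [-0.0, 0.2, -0.5]
width: 0.0604
```

Emit:
servo_tool(
  moves=[
    [0, 0, 0, 0, 0, 0, 60],
    [0, 0, 0, 0, 0, 0, 60],
    [0, 0, 0, 0, 0, 0, 60],
    [0, 0, 0, 0, 0, 0, 60],
    [0, 0, 0, 0, 0, 0, 60],
    [0, 0, 0, 0, 0, 0, 60],
    [0, 0, 0, 0, 0, 0, 60],
    [0, 0, 0, 0, 0, 0, 60],
  ],
)

```text
clock: 5.65
position: [0.6228, -0.2395, 0.2568]
eef_rot: [3.14, -0.649, 1.741]
ft_force: [-0.3, 0.6, 0.1]
width: 0.06
```

Emit:
servo_tool(
  moves=[
    [0, 0, 0, 0, 0, 0, 60],
    [0, 0, 0, 0, 0, 0, 60],
    [0, 0, 0, 0, 0, 0, 60],
    [0, 0, 0, 0, 0, 0, 60],
    [0, 0, 0, 0, 0, 0, 60],
    [0, 0, 0, 0, 0, 0, 60],
    [0, 0, 0, 0, 0, 0, 60],
    [0, 0, 0, 0, 0, 0, 60],
  ],
)

```text
clock: 6.32
position: [0.6228, -0.2396, 0.2567]
eef_rot: [3.14, -0.649, 1.741]
ft_force: [0.1, -0.5, 0.3]
width: 0.0599
```

```bash
python3 - <<'E'
from h import *
from plant import *
stat()
p,d=get_image("scene"); cv2.imwrite("pics/s5.png",p[:,:,::-1])
al=np.deg2rad(49); Rt=toolR(al); opt=Rt@np.array([-.299,0,.954])
c=b2w([0,-54,150])-.28*opt; tcp=c-Rt@np.array([.0753,.0009,-.1423]); print(w2b(c),w2b(tcp))
plan(tcp,Rt,60)
E
```

```text
t 6.32 tcp bath [   1.4 -219.   256.7] F [ 0.  -0.5  0.3] w 59.879433475866435 
 [[-0.006  1.    -0.003]
 [ 0.797  0.007  0.604]
 [ 0.604  0.001 -0.797]]
[ 2.34830412e-14 -2.00672761e+02  3.88430774e+02] [  -0.9        -142.67883278  238.24394266]
from [   1.3 -219.   256.7] bath; n 2 dist 78.6 rv [-0.004  0.206  0.005]
[24.8, -0.9, 30.4, -0.002, 0.103, 0.003, 60]
[21.6, -1.0, 32.8, -0.002, 0.103, 0.003, 60]
```

View pics/s5.png

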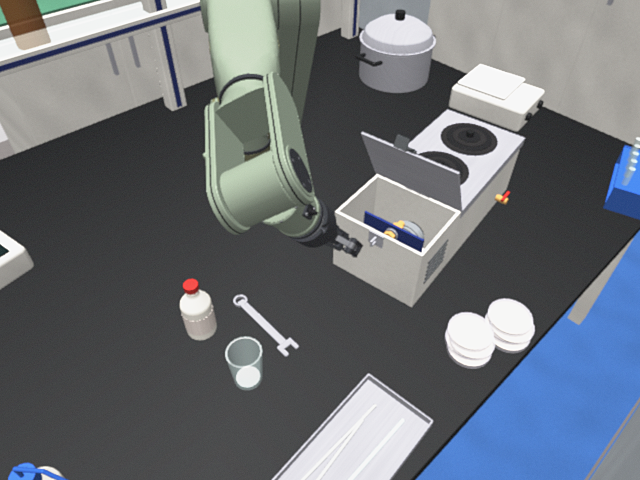

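The cover is fully open, leaning over the tank, and the compartment is clear. I'll move to a viewing pose for the bolt.

Emit:
servo_tool(
  moves=[
    [17, -0.5, 20, 0, 0.07, 0, 60],
    [16, -0.5, 21, 0, 0.07, 0, 60],
    [14, -0.5, 22, 0, 0.07, 0, 60],
    [0, 0, 0, 0, 0, 0, 60],
    [0, 0, 0, 0, 0, 0, 60],
  ],
)

```text
clock: 6.78
position: [0.6085, -0.1623, 0.241]
eef_rot: [3.136, -0.864, 1.743]
ft_force: [-0.3, -0.4, -0.1]
width: 0.0598
```

```bash
python3 - <<'E'
from h import *
from plant import *
stat()
ci=camera_info("wrist"); p,d=get_image("wrist"); cv2.imwrite("pics/w6.png",p[:,:,::-1]); np.save("pics/w6.npy",cloud(ci,d))
uv=proj(ci,[b2w([0,-54,148])])[0]; print(uv)
u,v=uv.astype(int); c=p[v-75:v+75,u-100:u+100,::-1]; cv2.imwrite("pics/w6c.png",cv2.resize(c,None,fx=4,fy=4,interpolation=cv2.INTER_CUBIC)); print(u-100,v-75)
E
```

```text
t 6.78 tcp bath [  -0.3 -140.4  241. ] F [-0.3 -0.4 -0.1] w 59.76813868299626 
 [[-0.006  1.    -0.001]
 [ 0.65   0.005  0.76 ]
 [ 0.76   0.004 -0.65 ]]
[313.55761888 243.21218981]
213 168
```

View pics/w6.png

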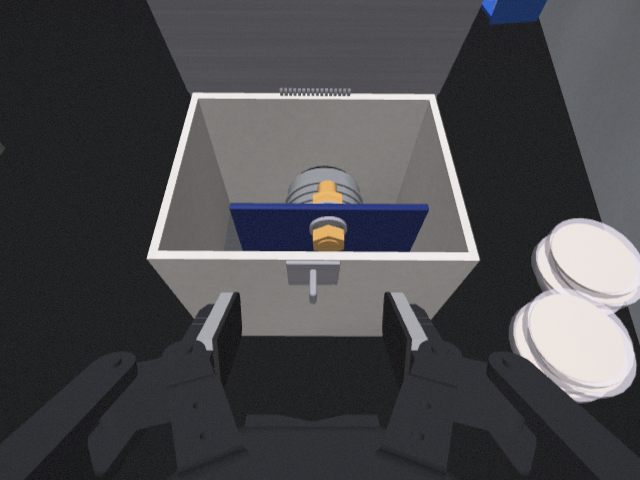

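View pics/w6c.png

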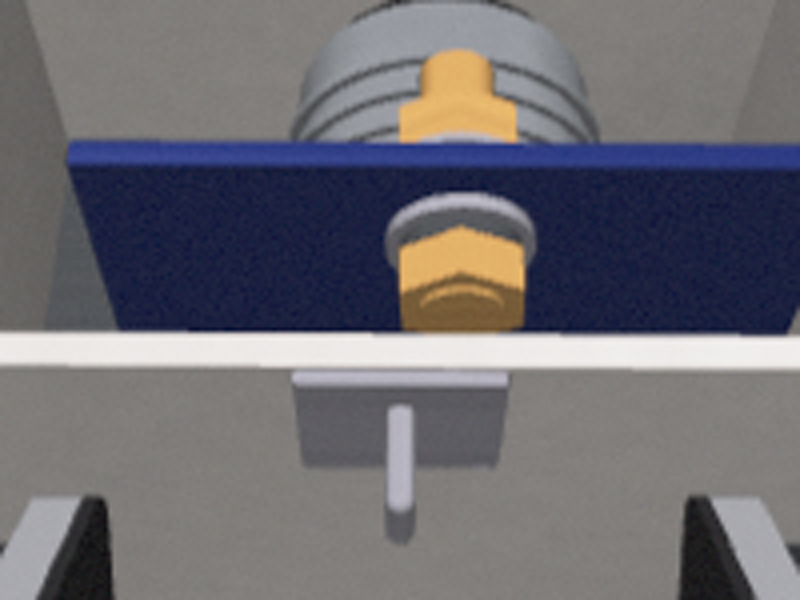

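The head is at about (328,233). It sits roughly 10 mm to +x of the staple's line, so the pump is offset. The rim hides its lower half, so I'll take a closer, steeper view and then fit the hexagon.

```bash
python3 - <<'E'
from h import *
W=np.load("pics/w6.npy"); B=((W-B0)@RB)*1000
for v in (219,224,228,232,236,240,244): print(v,[f"{a:.0f}/{b:.0f}/{c:.0f}" for a,b,c in B[v,308:350:3]])
print(B[212,250:420:20].round(1).tolist())
for al,D in [(40,.23)]:
    Rt=toolR(np.deg2rad(al)); opt=Rt@np.array([-.299,0,.954])
    c=b2w([10,-54,150])-D*opt; tcp=c-Rt@np.array([.0753,.0009,-.1423]); print(w2b(c),w2b(tcp))
    plan(tcp,Rt,60,step=25)
E
```

```text
219 ['-4/-38/158', '-2/-39/159', '0/-39/159', '3/-39/160', '5/-40/161', '7/-40/161', '9/-41/162', '12/-40/162', '14/-41/162', '16/-40/162', '19/-40/161', '21/-39/159', '24/-38/158', '26/-38/159']
224 ['-4/-39/152', '-2/-40/154', '0/-42/157', '3/-42/157', '5/-43/158', '7/-44/160', '9/-44/160', '12/-44/160', '14/-44/160', '16/-44/160', '19/-42/158', '21/-42/157', '24/-41/155', '26/-39/152']
228 ['-5/-38/146', '-2/-42/151', '0/-43/153', '3/-45/155', '5/-46/157', '7/-46/158', '9/-48/160', '12/-49/161', '14/-47/159', '16/-48/160', '19/-46/157', '21/-44/155', '24/-42/151', '27/-39/147']
232 ['-5/-38/139', '-2/-41/144', '0/-48/155', '3/-49/156', '5/-50/159', '7/-51/160', '9/-52/161', '12/-51/160', '14/-51/160', '16/-50/158', '19/-50/158', '21/-48/155', '25/-41/144', '28/-38/140']
236 ['-5/-39/134', '-2/-39/134', '0/-52/155', '3/-53/157', '5/-54/158', '7/-54/159', '9/-56/161', '11/-56/161', '14/-55/160', '16/-54/159', '19/-53/157', '21/-52/156', '25/-39/135', '28/-39/135']
240 ['-5/-39/128', '-2/-38/126', '0/-55/155', '3/-55/154', '5/-56/156', '7/-56/156', '9/-56/156', '12/-55/155', '14/-55/155', '16/-56/156', '18/-56/156', '21/-56/156', '26/-39/128', '28/-39/129']
244 ['-5/-38/120', '-2/-39/121', '0/-56/150', '3/-56/149', '5/-57/151', '7/-57/151', '10/-57/152', '12/-56/150', '14/-56/151', '16/-56/151', '19/-56/151', '21/-56/151', '26/-39/122', '29/-39/122']
[[-48.4, -38.1, 166.9], [-33.1, -38.7, 167.9], [-18.0, -38.2, 167.4], [-2.9, -39.2, 168.9], [12.2, -38.9, 168.6], [27.3, -38.7, 168.5], [42.3, -38.6, 168.6], [57.4, -38.5, 168.5], [72.5, -38.5, 168.8]]
[  10.         -142.35958096  362.28997563] [   9.1        -108.57405067  204.87994436]
from [  -0.3 -140.5  240.7] bath; n 2 dist 48.9 rv [-0.001 -0.166  0.006]
[-3.3, 4.7, 23.8, -0.001, -0.083, 0.003, 60]
[-1.3, 4.7, 24.0, -0.001, -0.083, 0.003, 60]
```

Emit:
servo_tool(
  moves=[
    [-3.5, 5, 17, 0, -0.06, 0.003, 60],
    [-1.5, 5, 17, 0, -0.06, 0.003, 60],
    [-1, 1, 16, 0, -0.05, 0, 60],
    [0, 0, 0, 0, 0, 0, 60],
    [0, 0, 0, 0, 0, 0, 60],
    [0, 0, 0, 0, 0, 0, 60],
  ],
)

```text
clock: 7.33
position: [0.6179, -0.1348, 0.2041]
eef_rot: [3.131, -0.676, 1.737]
ft_force: [-0.7, -0.0, -0.3]
width: 0.0598
```

```bash
python3 - <<'E'
from h import *
from plant import *
import pickle
stat()
out=[]
for i in range(3):
    ci=camera_info("wrist"); p,d=get_image("wrist"); out.append((ci,p,d))
pickle.dump(out,open("pics/v7.pkl","wb"))
cv2.imwrite("pics/w7.png",p[:,:,::-1])
uv=proj(ci,[b2w([11,-56,148])])[0]; print(uv)
u,v=uv.astype(int); c=p[v-50:v+50,u-66:u+66,::-1]; cv2.imwrite("pics/w7c.png",cv2.resize(c,None,fx=6,fy=6,interpolation=cv2.INTER_CUBIC)); print(u-66,v-50)
E
```

```text
t 7.33 tcp bath [  13.5 -114.8  204.1] F [-0.7  0.1 -0.3] w 59.7921035309269 
 [[-0.003  1.     0.008]
 [ 0.78  -0.003  0.626]
 [ 0.626  0.009 -0.78 ]]
[308.32537492 227.08801912]
242 177
```

View pics/w7c.png

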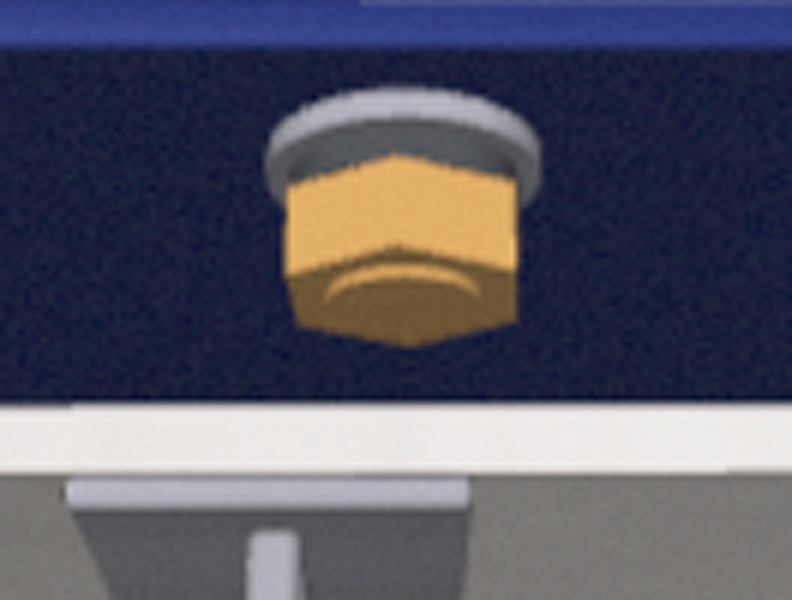

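View pics/w7.png

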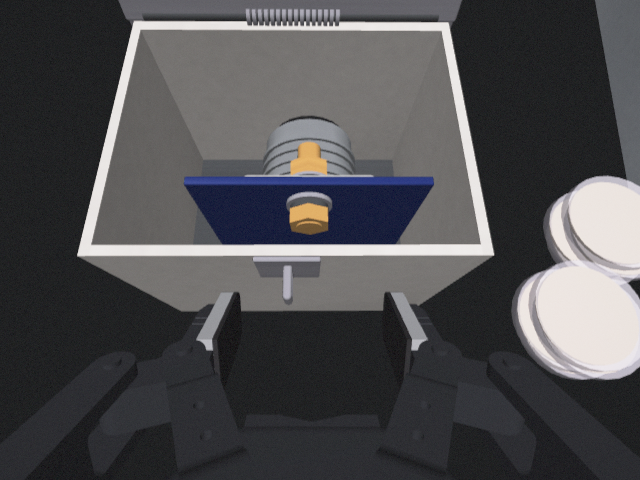

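The whole head face is visible in the crop. Its corners are at about (398,247), (517,273), (517,321), (410,347), (298,325) and (286,275). I'll fit the hexagon prism to these corners and to the yellow mask.

```bash
cat > fit.py <<'E'
from h import *
import pickle
from scipy.optimize import least_squares,minimize
out=pickle.load(open("pics/v7.pkl","rb"))
ci=out[-1][0]
AP=13.856
def verts(x,y,z,phi):
    k=np.arange(6)*np.pi/3+phi   # upper corner at angle phi about +y: (sin,cos)
    c=np.stack([x+AP*np.sin(k),0*k,z+AP*np.cos(k)],1)
    f=c.copy();f[:,1]=y-10; b=c.copy(); b[:,1]=y
    return np.vstack([f,b])
def pv(ci,prm): return proj(ci,np.array([b2w(q) for q in verts(*prm)]))
obs=np.array([(398,247),(517,273),(517,321),(410,347),(298,325),(286,275),(398,153),(517,178),(289,185)])/6+np.array([242,177])-.42
idx=[0,1,2,3,4,5,6,7,11]
f=lambda q: (pv(ci,q)[idx]-obs).ravel()
s=least_squares(f,[11,-46,148,0.05]); print("corner fit x,yback,z,phi",s.x.round(3),"rms px",np.sqrt(np.mean(s.fun**2)).round(2))
cov=np.linalg.inv(s.jac.T@s.jac)*np.mean(s.fun**2); print("sd",np.sqrt(np.diag(cov)).round(3))
# area-based soft mask fit
S=8
for ci,p,d in out:
    hsv=cv2.cvtColor(p,cv2.COLOR_RGB2HSV)
    m=((hsv[:,:,0]>8)&(hsv[:,:,0]<32)&(hsv[:,:,1]>90)&(hsv[:,:,2]>50)).astype(np.uint8)
    c=pv(ci,s.x); u0,v0=(c.min(0)-8).astype(int); u1,v1=(c.max(0)+8).astype(int)
    v0=int(c[:,1].min()-2)
    M=m[v0:v1,u0:u1].astype(float)
    M=cv2.GaussianBlur(M,(0,0),.7)
    def cost(q):
        P=pv(ci,q); h=cv2.convexHull(P.astype(np.float32))[:,0]
        im=np.zeros(((v1-v0)*S,(u1-u0)*S),np.uint8)
        cv2.fillPoly(im,[np.round(((h-[u0,v0]+.5)*S-.5)*16).astype(np.int32)],1,shift=4)
        A=cv2.GaussianBlur(cv2.resize(im.astype(np.float32),(u1-u0,v1-v0),interpolation=cv2.INTER_AREA),(0,0),.7)
        return ((A-M)**2).sum()
    x0=s.x; sim=np.vstack([x0]+[x0+e for e in np.diag([1,1,1,.06])])
    q=minimize(cost,x0,method="Nelder-Mead",options=dict(initial_simplex=sim,xatol=1e-3,fatol=1e-3,maxiter=400))
    print("mask fit",q.x.round(3),q.fun.round(2), "cost at phi +-.04:",[round(cost(q.x+[0,0,0,e]),2) for e in(-.04,.04)])
E
python3 fit.py
```

```text
corner fit x,yback,z,phi [ 1.14450e+01 -4.60740e+01  1.49481e+02 -4.60000e-02] rms px 0.27
sd [0.059 0.444 0.987 0.006]
mask fit [ 1.1320e+01 -4.5237e+01  1.4791e+02 -5.4000e-02] 2.19 cost at phi +-.04: [np.float64(5.28), np.float64(4.85)]
mask fit [ 1.13110e+01 -4.61880e+01  1.50033e+02 -5.90000e-02] 2.19 cost at phi +-.04: [np.float64(4.92), np.float64(4.44)]
mask fit [ 1.12920e+01 -4.60640e+01  1.49735e+02 -4.90000e-02] 2.99 cost at phi +-.04: [np.float64(5.93), np.float64(6.47)]
```

```bash
python3 - <<'E'
from h import *
Rt=toolR(0,-.052)
plan(b2w([11.3,-57,212]),Rt,60,ang=.11)
E
```

```text
from [  13.4 -115.3  203.5] bath; n 7 dist 58.9 rv [-0.041 -0.676 -0.019]
[7.3, -0.3, 4.3, -0.006, -0.097, -0.003, 60]
[7.6, -0.3, 3.5, -0.006, -0.097, -0.003, 60]
[7.9, -0.3, 2.8, -0.006, -0.097, -0.003, 60]
[8.2, -0.3, 2.0, -0.006, -0.097, -0.003, 60]
[8.3, -0.3, 1.2, -0.006, -0.097, -0.003, 60]
[8.4, -0.3, 0.4, -0.006, -0.097, -0.003, 60]
[8.4, -0.3, -0.4, -0.006, -0.097, -0.003, 60]
```

Emit:
servo_tool(
  moves=[
    [7, -0.3, 2, -0.006, -0.1, -0.003, 60],
    [7.5, -0.3, 2, -0.006, -0.1, -0.003, 60],
    [8, -0.3, 2, -0.006, -0.1, -0.003, 60],
    [8, -0.3, 1, -0.006, -0.1, -0.003, 60],
    [8, -0.3, 1, -0.006, -0.1, -0.003, 60],
    [8, -0.3, 0, -0.006, -0.1, -0.003, 60],
    [8, -0.3, 0, -0.006, -0.1, -0.003, 60],
    [0, 0, 0, 0, 0, 0, 60],
  ],
)

```text
clock: 8.15
position: [0.6095, -0.0917, 0.2141]
eef_rot: [3.084, 0.052, 1.717]
ft_force: [-0.1, 1.0, 0.2]
width: 0.0598
```

```bash
python3 - <<'E'
from h import *
stat()
plan(b2w([11.3,-57,208]),toolR(0,-.052),60,step=20,ang=.05)
E
```

```text
t 8.15 tcp bath [ 12.2 -71.  214.1] F [0.1 1.  0.2] w 59.849944347295434 
 [[ 0.016  0.998  0.057]
 [ 0.999 -0.013 -0.053]
 [-0.052  0.058 -0.997]]
from [ 12.2 -71.  214.1] bath; n 2 dist 15.2 rv [ 0.006  0.053 -0.013]
[7.1, -0.7, 2.6, 0.003, 0.026, -0.007, 60]
[7.0, -0.7, 2.8, 0.003, 0.026, -0.007, 60]
```

Emit:
servo_tool(
  moves=[
    [7, -0.7, 3, 0.003, 0.026, -0.007, 60],
    [7, -0.7, 3, 0.003, 0.026, -0.007, 60],
    [0, 0, 0, 0, 0, 0, 60],
    [0, 0, 0, 0, 0, 0, 60],
    [0, 0, 0, 0, 0, 0, 60],
  ],
)

```text
clock: 8.57
position: [0.6071, -0.0793, 0.2087]
eef_rot: [3.09, -0.003, 1.734]
ft_force: [-0.3, -0.5, 0.1]
width: 0.0601
```

```bash
python3 - <<'E'
from h import *
from plant import *
stat()
ci=camera_info("wrist"); p,d=get_image("wrist"); cv2.imwrite("pics/w8.png",p[:,:,::-1]); B=((cloud(ci,d)-B0)@RB)*1000; np.save("pics/w8.npy",B)
print(proj(ci,[b2w([11.3,-56,148]),b2w([11.3,-51,162])]))
plan(b2w([11.3,-57,128]),toolR(0,-.052),60,step=15,ang=.05)
E
```

```text
t 8.57 tcp bath [ 11.9 -58.3 208.7] F [-0.4 -0.5  0.1] w 60.10698905755681 
 [[-0.001  0.999  0.052]
 [ 1.     0.     0.003]
 [ 0.003  0.052 -0.999]]
[[307.11083566 251.89591545]
 [308.09114525 251.89847483]]
from [ 11.9 -58.4 208.7] bath; n 6 dist 80.7 rv [ 0.    -0.003  0.   ]
[0.2, -0.8, 13.4, 0.0, 0.0, 0.0, 60]
[0.2, -0.8, 13.4, 0.0, 0.0, 0.0, 60]
[0.2, -0.8, 13.4, 0.0, 0.0, 0.0, 60]
[0.2, -0.8, 13.4, 0.0, 0.0, 0.0, 60]
[0.2, -0.8, 13.4, 0.0, 0.0, 0.0, 60]
[0.2, -0.8, 13.4, 0.0, 0.0, 0.0, 60]
```

View pics/w8.png

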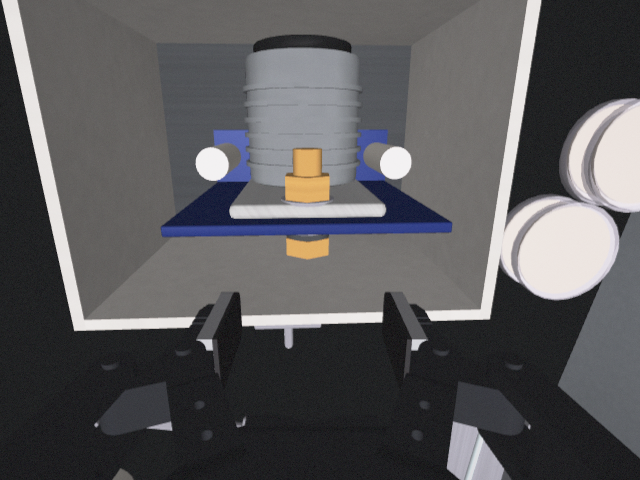

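The head is at (308,247), left of the jaws' middle at about u=312 as expected before descending. I'll measure the sideways offset between the head and the jaws directly in camera coordinates, since the calibration could be off by 2 mm.

```bash
python3 - <<'E'
from h import *
from plant import *
ci=camera_info("wrist"); p,d=get_image("wrist"); K=ci["K"]
cv2.imwrite("pics/w8z.png",cv2.resize(p[225:385,180:440,::-1],None,fx=3,fy=3))
X=lambda u,z:(u-K[0,2])/K[0,0]*z*1000
for v in (298,305,312,320,330,340):
    row=d[v]; 
    print(v,[(u,round(float(row[u]),3),round(X(u,row[u]),1)) for u in list(range(206,248,5))],'|',[(u,round(float(row[u]),3),round(X(u,row[u]),1)) for u in range(378,420,5)])
hsv=cv2.cvtColor(p,cv2.COLOR_RGB2HSV)
m=((hsv[:,:,0]>8)&(hsv[:,:,0]<32)&(hsv[:,:,1]>90)&(hsv[:,:,2]>50))
for v in range(236,258,2):
    u=np.where(m[v,270:350])[0]+270; z=np.median(d[v,u])
    print(v,u.min(),u.max(),z.round(4),X(u.min()-.5,z).round(2),X(u.max()+.5,z).round(2))
E
```

```text
298 [(206, 0.21, np.float64(-61.0)), (211, 0.21, np.float64(-57.9)), (216, 0.209, np.float64(-54.9)), (221, 0.142, np.float64(-35.4)), (226, 0.142, np.float64(-33.4)), (231, 0.142, np.float64(-31.4)), (236, 0.144, np.float64(-30.0)), (241, 0.21, np.float64(-40.8)), (246, 0.209, np.float64(-37.7))] | [(378, 0.209, np.float64(38.1)), (383, 0.209, np.float64(41.0)), (388, 0.143, np.float64(30.0)), (393, 0.141, np.float64(31.6)), (398, 0.142, np.float64(33.7)), (403, 0.142, np.float64(35.7)), (408, 0.209, np.float64(55.3)), (413, 0.209, np.float64(58.2)), (418, 0.211, np.float64(61.5))]
305 [(206, 0.202, np.float64(-58.5)), (211, 0.144, np.float64(-39.9)), (216, 0.137, np.float64(-35.9)), (221, 0.137, np.float64(-34.1)), (226, 0.137, np.float64(-32.2)), (231, 0.138, np.float64(-30.5)), (236, 0.144, np.float64(-29.9)), (241, 0.201, np.float64(-38.9)), (246, 0.202, np.float64(-36.4))] | [(378, 0.201, np.float64(36.7)), (383, 0.153, np.float64(29.9)), (388, 0.143, np.float64(30.0)), (393, 0.136, np.float64(30.4)), (398, 0.137, np.float64(32.6)), (403, 0.137, np.float64(34.4)), (408, 0.135, 
[... 1356 characters left out ...]
t64(-31.7)), (221, 0.12, np.float64(-29.9)), (226, 0.128, np.float64(-30.1)), (231, 0.137, np.float64(-30.2)), (236, 0.145, np.float64(-30.1)), (241, 0.155, np.float64(-30.1)), (246, 0.396, np.float64(-71.2))] | [(378, 0.405, np.float64(73.9)), (383, 0.153, np.float64(29.9)), (388, 0.142, np.float64(29.8)), (393, 0.134, np.float64(29.9)), (398, 0.127, np.float64(30.1)), (403, 0.12, np.float64(30.1)), (408, 0.12, np.float64(31.7)), (413, 0.12, np.float64(33.3)), (418, 0.12, np.float64(35.0))]
  return _methods._mean(a, axis=axis, dtype=dtype,
  ret = ret.dtype.type(ret / rcount)
Traceback (most recent call last):
ValueError: zero-size array to reduction operation minimum which has no identity
```

View pics/w8z.png

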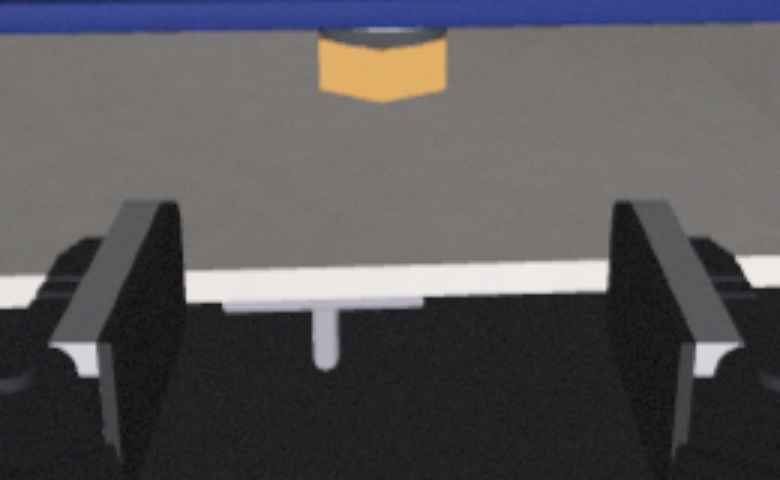

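In camera coordinates the pads sit at X=±30.0 mm, so the jaws' middle is X≈0. The head is centred at u=307.5 and depth 0.206 m, which is X≈-2.3 mm. The pads' +x edge is about 8 mm past the head's front face and about 9 mm short of the bracket. I'll descend with those corrections.

Emit:
servo_tool(
  moves=[
    [0.2, -0.5, 13.5, 0, 0, 0, 60],
    [0.2, -0.5, 13.5, 0, 0, 0, 60],
    [0.2, -0.5, 13.5, 0, 0, 0, 60],
    [0.2, -0.4, 13.5, 0, 0, 0, 60],
    [0.2, -0.4, 12, 0, 0, 0, 60],
    [0, 0, 0, 0, 0, 0, 60],
    [0, 0, 0, 0, 0, 0, 60],
  ],
)

```text
clock: 9.25
position: [0.6101, -0.0817, 0.1418]
eef_rot: [3.086, -0.001, 1.729]
ft_force: [0.4, -0.1, 0.7]
width: 0.0594
```

```bash
python3 - <<'E'
from h import *
from plant import *
stat()
ci=camera_info("wrist"); p,d=get_image("wrist"); cv2.imwrite("pics/w9.png",p[:,:,::-1]); np.save("pics/w9d.npy",d)
cv2.imwrite("pics/w9z.png",cv2.resize(p[215:375,180:440,::-1],None,fx=3,fy=3))
E
```

```text
t 9.25 tcp bath [ 14.4 -61.1 141.8] F [ 0.4 -0.2  0.7] w 59.424393267187234 
 [[ 0.004  0.998  0.056]
 [ 1.    -0.004  0.001]
 [ 0.001  0.056 -0.998]]
```

View pics/w9z.png

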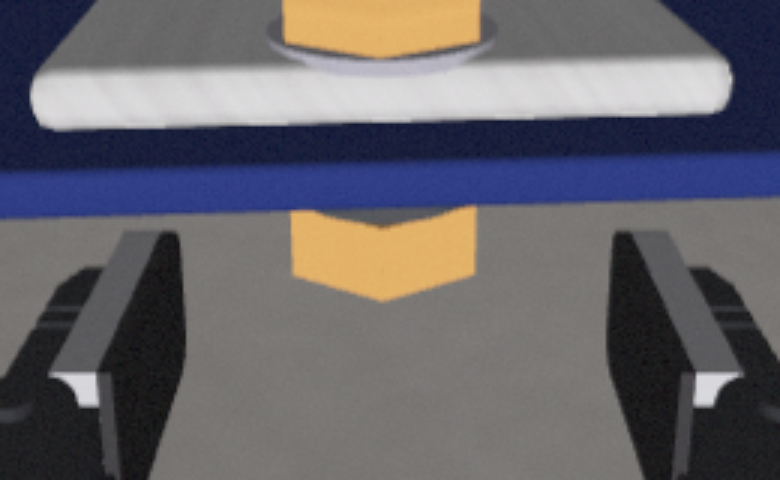

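The head is between the open pads. It spans crop u 292–475 and its upper corner is midway at 383.5, so the jaws are square to the flats. It still sits about 1.5 mm to the -y side of the jaws' middle, so I'll centre it and go the last 17 mm down.

Emit:
servo_tool(
  moves=[
    [0.8, -0.6, 6, 0, 0, 0, 60],
    [0.8, -0.6, 6, 0, 0, 0, 60],
    [0.8, -0.5, 6, 0, 0, 0, 60],
    [0, 0, 0, 0, 0, 0, 60],
    [0, 0, 0, 0, 0, 0, 60],
  ],
)

```text
clock: 9.72
position: [0.6104, -0.0798, 0.1248]
eef_rot: [3.081, 0.001, 1.728]
ft_force: [0.7, 0.9, -0.2]
width: 0.0602
```

```bash
python3 - <<'E'
from h import *
from plant import *
stat()
ci=camera_info("wrist"); p,d=get_image("wrist"); cv2.imwrite("pics/w10.png",p[:,:,::-1])
cv2.imwrite("pics/w10z.png",cv2.resize(p[235:395,180:440,::-1],None,fx=3,fy=3))
E
```

```text
t 9.72 tcp bath [ 15.  -59.3 124.8] F [ 0.8  0.7 -0.2] w 60.17851410782985 
 [[ 0.005  0.998  0.06 ]
 [ 1.    -0.005 -0.001]
 [-0.001  0.06  -0.998]]
```

View pics/w10z.png

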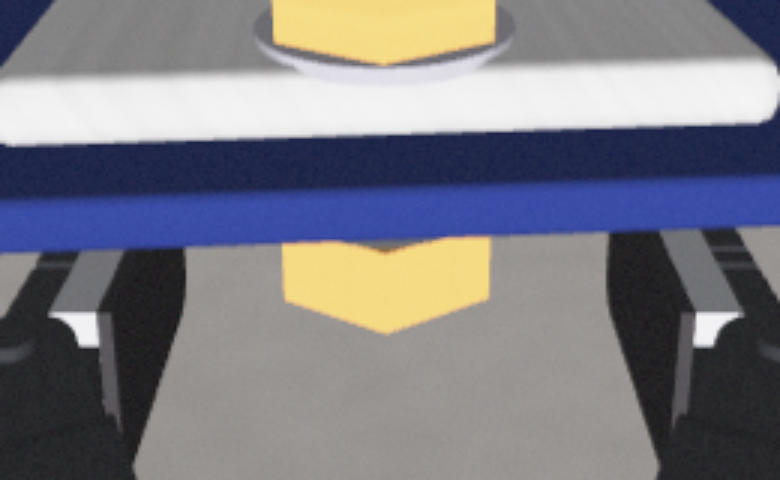

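Emit:
servo_tool(
  moves=[
    [0, -0.7, 0.5, 0.004, 0, -0.003, 50],
    [0, -0.6, 0.5, 0.004, 0, -0.002, 40],
    [0, 0, 0, 0, 0, 0, 32],
    [0, 0, 0, 0, 0, 0, 32],
    [0, 0, 0, 0, 0, 0, 32],
  ],
  newtons=20,
)

```text
clock: 10.18
position: [0.6095, -0.0799, 0.1244]
eef_rot: [3.089, 0.001, 1.734]
ft_force: [-0.1, 0.4, -0.6]
width: 0.0318
```

```bash
python3 - <<'E'
from h import *
from plant import *
stat()
ci=camera_info("wrist"); p,d=get_image("wrist"); cv2.imwrite("pics/w11.png",p[:,:,::-1])
cv2.imwrite("pics/w11z.png",cv2.resize(p[235:395,180:440,::-1],None,fx=3,fy=3))
E
```

```text
t 10.18 tcp bath [ 14.1 -59.3 124.4] F [-0.   0.4 -0.6] w 31.80040686498218 
 [[-0.001  0.999  0.053]
 [ 1.     0.001 -0.001]
 [-0.001  0.053 -0.999]]
```

View pics/w11z.png

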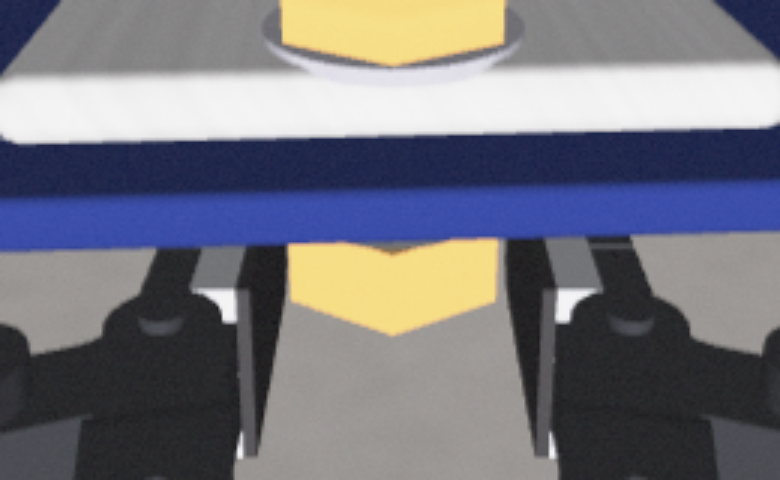

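The head, at crop u 290–498, is centred between the pads to about 0.1 mm, and its shoulder corners are level at v=300. I'll close gently, then firm up.

Emit:
servo_tool(
  moves=[
    [0, 0, 0, 0, 0, 0, 28],
    [0, 0, 0, 0, 0, 0, 25],
    [0, 0, 0, 0, 0, 0, 22],
    [0, 0, 0, 0, 0, 0, 15],
    [0, 0, 0, 0, 0, 0, 15],
    [0, 0, 0, 0, 0, 0, 15],
  ],
  newtons=20,
)

```text
clock: 10.73
position: [0.6091, -0.08, 0.1246]
eef_rot: [3.089, 0.001, 1.734]
ft_force: [0.6, 0.1, 0.7]
width: 0.0232
```

```bash
python3 - <<'E'
from h import *
from plant import *
stat(); print(r.get_state()["wrist_torque"])
ci=camera_info("wrist"); p,d=get_image("wrist"); cv2.imwrite("pics/w12.png",p[:,:,::-1])
cv2.imwrite("pics/w12z.png",cv2.resize(p[235:395,180:440,::-1],None,fx=3,fy=3))
E
```

```text
t 10.73 tcp bath [ 13.7 -59.3 124.6] F [0.7 0.  0.7] w 23.229346772109878 
 [[-0.001  0.999  0.052]
 [ 1.     0.001 -0.001]
 [-0.001  0.052 -0.999]]
[-0.03975642  0.05221158  0.02969738]
```

View pics/w12z.png

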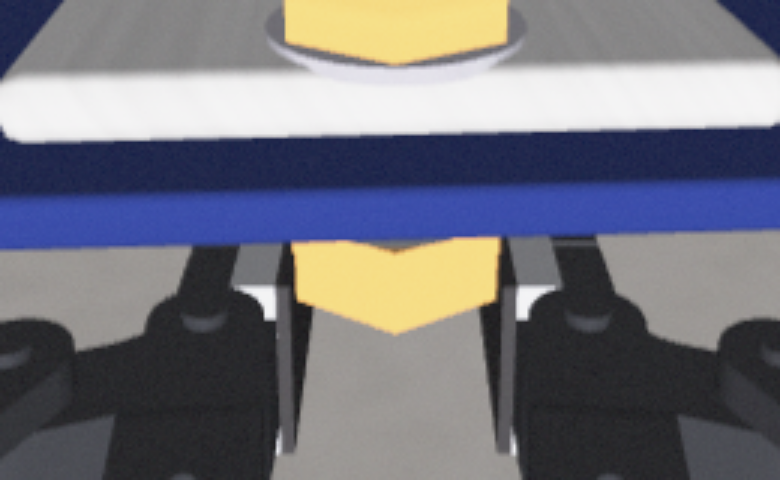

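The pads bear flat on both flats and the fingers stopped at 23.2 mm, with almost no side force or moment. I'll firm the grip.

Emit:
servo_tool(
  moves=[
    [0, 0, 0, 0, 0, 0, 12],
    [0, 0, 0, 0, 0, 0, 12],
    [0, 0, 0, 0, 0, 0, 12],
    [0, 0, 0, 0, 0, 0, 12],
  ],
  newtons=45,
)

```text
clock: 11.12
position: [0.6092, -0.08, 0.1247]
eef_rot: [3.089, 0.001, 1.734]
ft_force: [-0.1, 0.2, 0.7]
width: 0.0226
```

Emit:
servo_tool(
  moves=[
    [0, 0, 0, 0, 0, 0, 12],
    [0, 0, 0, 0, 0, 0, 12],
    [0, 0, 0, 0, 0, 0, 12],
    [0, 0, 0, 0, 0, 0, 12],
    [0, 0, 0, 0, 0, 0, 12],
    [0, 0, 0, 0, 0, 0, 12],
  ],
  newtons=75,
)

```text
clock: 11.62
position: [0.6091, -0.08, 0.1248]
eef_rot: [3.089, 0.001, 1.734]
ft_force: [-0.6, -1.2, 0.6]
width: 0.022
```

```bash
python3 - <<'E'
from h import *
from plant import *
stat(); print(r.get_state()["wrist_torque"])
ci=camera_info("wrist"); p,d=get_image("wrist"); cv2.imwrite("pics/w13.png",p[:,:,::-1])
p,d=get_image("scene"); cv2.imwrite("pics/s13.png",p[:,:,::-1])
p,d=get_image("top"); cv2.imwrite("pics/t13.png",p[:,:,::-1])
E
```

```text
t 11.62 tcp bath [ 13.7 -59.3 124.8] F [-0.8 -1.1  0.6] w 22.021553537167335 
 [[-0.001  0.999  0.052]
 [ 1.     0.001 -0.001]
 [-0.001  0.052 -0.999]]
[-0.01168761  0.18495754  0.07457405]
```

View pics/w13.png

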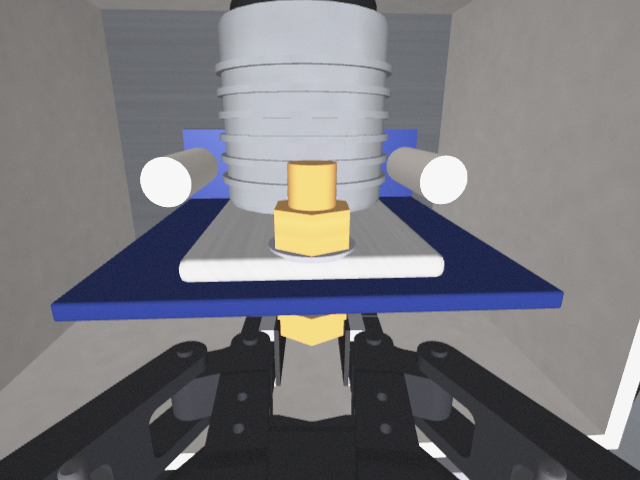

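View pics/s13.png

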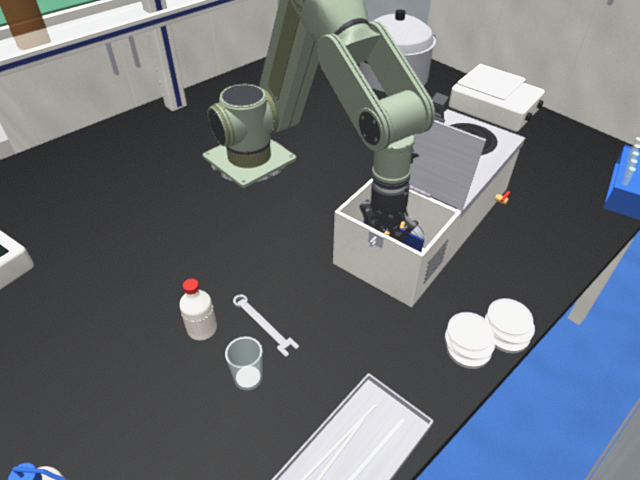

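View pics/t13.png

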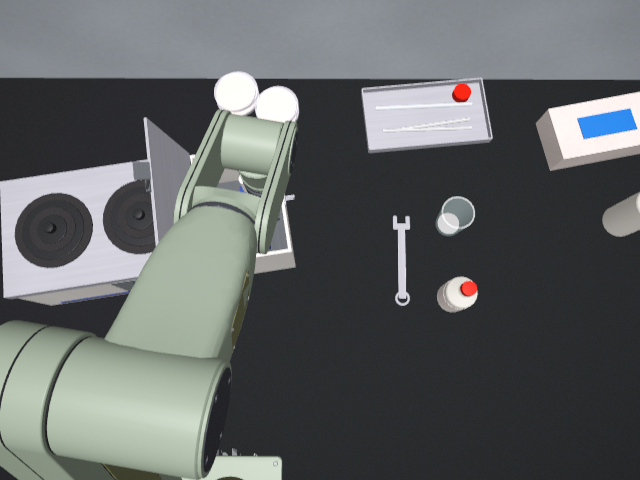

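```bash
python3 - <<'E'
from h import *
from plant import *
ci=camera_info("top"); p,d=get_image("top"); B=((cloud(ci,d)-B0)@RB)*1000
m=(B[:,:,2]>215)&(B[:,:,1]>60)&(B[:,:,1]<200)&(B[:,:,0]>0)&(B[:,:,0]<112)&(np.mgrid[0:480,0:640][1]<190)
P=B[m]; a=np.polyfit(P[:,2],P[:,1],1); print(len(P),P.max(0),"lid angle",np.pi/2+np.arctan(a[0]))
stat()
W0=np.load("pics/topW.npy")
# bystanders change
img0=cv2.imread("pics/top0.png").astype(int); dd=abs(img0-p[:,:,::-1]).max(2)
for n,(u0,u1,v0,v1) in dict(sp=(385,420,205,310),beak=(430,480,190,245),bot=(430,485,268,318)).items(): print(n,np.percentile(dd[v0:v1,u0:u1],[50,99]),dd[v0:v1,u0:u1].max())
E
```

```text
2120 [110.78338065 123.84891544 410.78173988] lid angle 1.7292932125030822
t 11.82 tcp bath [ 13.7 -59.3 124.8] F [-0.4 -0.1  1.1] w 22.504298728210138 
 [[-0.001  0.999  0.052]
 [ 1.     0.001 -0.001]
 [-0.001  0.052 -0.999]]
sp [1. 5.] 6
beak [1. 5.] 7
bot [1. 4.] 6
```

```bash
python3 - <<'E'
from plant import *
print(close_job())
E
```

```text
the job is handed in; nothing more can be done
None
```

I freed the hasp, the cover rose fully open, and the job is handed in with the gripper still holding the bolt head by its two upright flats. The clock read about 11.8 s of the allowed 51 s.

- **Hasp and cover:** I pinched the hasp's tab, swung it outward off the staple and let go. From the top camera the cover's angle came out at 1.73 rad, against 1.75 for fully open.
- **Bolt angle:** The head was about 11 mm off the bath's centre line in x and turned about -0.05 rad. I tilted the jaws to match before reaching down.
- **Grip:** The head was centred between the pads to about 0.1 mm before I closed them. I closed at 20 N, then 45 N, then 75 N. The fingers read 22.0 to 22.5 mm, slightly under the head's 24 mm; the hasp tab also read low (about 26 mm for its 28 mm).
- **Bolt turning:** The gripper did not move while closing, and the wrist force stayed around 1 N. The pictures still showed the head square to the jaws. I did not measure the bolt angle again after gripping.
- **Bystanders:** The bottle, beaker and spanner look the same in the top camera as at the start; only image noise differs.
- **Disagreement:** Measured in the wrist picture, the jaws' middle was about 1 mm off the given wrist calibration sideways, and the head's height differed by 3 to 4 mm. I trusted the picture for centring and took a middle value for the depth.

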